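# Find the socket that fits the mould clamp

## Robot

A 7-joint arm with a two-finger parallel gripper is mounted at the origin on the work surface. World frame = base frame: x ahead of the robot, y to its left, z up, the work surface at z = 0. Lengths are in m, angles in rad, forces in N, time in s.
With the tool pointing down it reaches from about 0.35 to 0.9 m from the base axis. Payload 8.1 kg.
Tool frame: the origin (TCP) lies midway between the tips of the shut fingers; the grasp point (between the pads) lies 19 mm behind it; z points along the fingers, y is the line along which they close (so a half turn about z gives the same grasp; the last joint's range is limited). The gripper opens to 92 mm and grips with 3 to 60 N. Pads are 19 mm wide; open, the fingers measure 130 mm over their backs; the gripper's body (75 mm by 190 mm) begins 47 mm behind the grasp point.
Start: joints at [-1.306, 0.434, 0.025, 1.573, -0.012, 1.134, -0.075], TCP at [0.225, 0.583, 0.227] pointing down, gripper open.
Joint ranges: [-2.62, 2.62], [-0.44, 2.09], [-1.27, 1.32], [0.08, 2.57], [-1.32, 4.46], [0.12, 2], [-2.74, 2.74]. Speed limits (rad/s): [2.22, 2.22, 3.01, 3.01, 3.14, 3.14, 3.14].

## Interface

Orientations are given as a rotation vector (axis times angle).
In Python, from cell import arm gives the robot as it stands.
- The arm moves only by the tool carry_out, never from a script. Its arguments are lists of equal length, an entry for each row: "claw": the finger opening in cm, from 0 to 9.18; "delta_pos": the shift along the tool's x, y, z in cm, a list of three; "angular": the turn, a rotation vector about the tool's x, y, z in rad, a list of three. In form: {"claw": [claw, ...], "delta_pos": [[dx, dy, dz], ...], "angular": [[ax, ay, az], ...]}. A call has 1 to 20 rows; each row shifts and turns the commanded pose from where the row before left it, along the tool's axes as they then stand; what a row does not reach is not made up. A row lasts 1/10 s, in which the tool goes at most 50 mm and 8.59 degrees, less where a joint would pass 70% of its speed; a pose out of reach is approached as far as the arm can. A call with a gripper value outside its range is refused whole. The fingers move at their own pace and stop on an object; "force" is the grip in N (left out, the last holds). Time passes only in rows, so rows that do not move let the fingers close. It gives the time, the measured TCP pose, the force, the opening and the grip force at its end, in the units of the state.
- arm.observe(): the state, without advancing time (a new reading comes with each control period).
- arm.get_image(name): name is "side" or "top" or "wrist"; returns a dict with "frame" (400x640x3 uint8, red, green, blue), "mtx" (3x3 intrinsics, pixels), "T" (4x4, takes a point from camera to world coordinates). Camera axes: x right, y down, z forward; pixel columns grow to the right and rows downward; lengths in m; the calibration is good to about 2 mm. A picture is of the moment at which its call begins. There is no depth.
- arm.sign_off(): hands the job in; it is judged then, once.
Trained networks look in a picture, given as the dict that the camera call returned (one of the last four; its "shot" number tells which), for a name from the list of things; names that differ only in an ending like _2 or _b are one class to them, and where a whole thing is asked for, a point or a joint stands for the part that bears it (a point fixed in the world has none). Each returns a list of dicts, best first, with "conf" (0 to 1); they miss things now and then, are a little off and sometimes report something else, mostly with a low value. They report only what shows in the picture. A call takes as long as a camera call. They do not tell look-alikes from the thing itself.
- arm.look_for(label, picture): "centre" ([column, row] as shares, 0 to 1, of the picture: columns of its width, rows of its height, amid what is visible of it).
- arm.trace(label, picture): "region" (400x640 bool, what is visible of it) and "centre" ([column, row] as shares, 0 to 1, of the picture: columns of its width, rows of its height, amid what is visible of it).
- arm.place_of(label, picture): "centre" ([column, row] as shares, 0 to 1, of the picture: columns of its width, rows of its height: a listed point, or the origin of a listed thing).
The state is a dict: "clock": time; "joints": joint angles; "dq": joint speeds; "joint_efforts": joint torques, N m; "position": TCP position; "ee_rot": TCP orientation; "force": force on the tool from outside, world axes, zero at the start; "ft_torque": the same for the moment, N m; "width": opening from 0.0 (shut) to 1.0 (fully open); "gripper_force": force on a finger pad.
Only numpy, scipy, OpenCV 4.12 (cv2) and the standard library are available. Lean on these libraries where they do the work, as an engineer would, in place of code of your own. Each camera call takes 0.05 s, during which the arm holds its last target. There are 200 camera calls.

## Task

Three clamped casting moulds stand in a row on a plank, each with a hex nut down in a round recess, and three sockets stand on the board beside them. Only one socket goes all the way down over the nut of the middle mould: find it, trying them on that nut if you cannot tell by eye, and put any that does not fit back upright on the board. Finish still holding the right socket in the gripper, upright and fully home on the middle nut, with the other two standing on the board and the cup, dropper bottle and jar left where they are.

Things in the scene. Friction and masses are not known exactly. Their poses are not given: they have to be found in the camera images.
- rack: plank 290 x 110 x 12 mm, fixed, with three white clamped moulds in a row along its x axis at x = -90, 0 and +90 mm; origin under its centre on the table, z up. On each mould lies a dark steel cap 60 mm in diameter with a fixed hex nut in a round recess; two flats of each nut face the plank's +x and -x
- seat (a point): centre of the middle cap's recess floor, on the nut's axis, 51 mm above the table, axes as the plank's; the right socket's mouth comes here when home. The nut is 14 mm tall from here, its top 3 mm chamfered, and its 8 mm stud rises to 18 mm
- cap_top (a point): centre of the middle cap's top face, 63 mm above the table (recess 12 mm deep). The three caps have nuts of 14, 21 and 28 mm across flats in recesses of 29.5, 38.5 and 47.5 mm diameter; which one is in the middle changes and is not told: look or try. A socket too large stops on this top face, one too small on the nut's top, only the right one reaches the floor
- board: light wooden board 280 x 110 x 12 mm, fixed, its origin under its centre on the table, x along its length; the sockets stand on its top, z=12 mm, about 85 mm apart in a row along its x
- socket_small: steel socket, mouth down, about 140 g, anywhere in the row; origin at the centre of its mouth (lowest plane), z up. Round nose 25 mm in diameter, z=0 to 45; hex opening 17 mm across flats, 24 mm deep, two flats facing +x and -x. On top a flat adapter tang to hold it by: 26 mm along x, 14 along y, z=45 to 85; the same on all three
- socket_medium: steel socket, mouth down, about 180 g, anywhere in the row; origin at the centre of its mouth (lowest plane), z up. Round nose 34 mm in diameter, z=0 to 45; hex opening 24 mm across flats, 24 mm deep, two flats facing +x and -x. On top a flat adapter tang to hold it by: 26 mm along x, 14 along y, z=45 to 85; the same on all three
- socket_large: steel socket, mouth down, about 220 g, anywhere in the row; origin at the centre of its mouth (lowest plane), z up. Round nose 43 mm in diameter, z=0 to 45; hex opening 31 mm across flats, 24 mm deep, two flats facing +x and -x. On top a flat adapter tang to hold it by: 26 mm along x, 14 along y, z=45 to 85; the same on all three
- cup: empty paper cup, 72 mm in diameter, 85 mm high, origin under its centre; leave alone
- dropper: amber dropper bottle, 32 mm in diameter, 75 mm high, origin under its centre; leave alone
- jar: clear jar, 60 mm in diameter, 70 mm high, origin under its centre; leave alone
There are look-alikes about, which are no part of the job. What is shaped like the socket_medium but blue or red is not meant.

How it is judged:
By the outcome, as a careful person would: the job done as asked, in the order asked, and still so for the second after the job is handed in, while the arm keeps its last pose, push and grip.
It also fails if it takes over 72 s, if anything falls off the work surface, if the arm or the gripper's body presses on something with over 40 N, if the wrist force passes 120 N, or if a joint passes its speed limit or range.

## Working session

There is one attempt and no reset: what is moved stays moved. The work goes in short steps, Python scripts to look and compute and a tool call to move; the robot and the scene stay as the last step left them, time stands still between calls to the robot, and variables do not carry over. Pictures are saved under pics/ and viewed, at most 10 in all, crops included, and the job is handed in when it is done.

Besides the shell and the picture viewer there is one more tool, called after ">>>" as name(argument=value, ...), one argument or row to a line, values as JSON. carry_out: Moves the arm, as the interface text tells. Its arguments: {"type":"object","properties":{"claw":{"type":"array","items":{"type":"number"}},"delta_pos":{"type":"array","items":{"type":"array","items":{"type":"number"}}},"angular":{"type":"array","items":{"type":"array","items":{"type":"number"}}},"force":{"type":"number"}},"required":["claw","delta_pos","angular"]}

```bash
mkdir -p pics; ls; cat > h.py <<'E'
from cell import arm
import numpy as np, cv2
from scipy.spatial.transform import Rotation as R
def ray(p,uv):
    K,T=p["mtx"],p["T"]; d=T[:3,:3]@np.linalg.solve(K,[uv[0],uv[1],1]); return T[:3,3],d
def at(p,uv,z):
    o,d=ray(p,uv); return o+d*(z-o[2])/d[2]
def px(p,X):
    T=p["T"]; c=T[:3,:3].T@(np.asarray(X)-T[:3,3]); c=p["mtx"]@c; return c[:2]/c[2]
def save(p,n): cv2.imwrite(f"pics/{n}.png",p["frame"][:,:,::-1])
E
python3 - <<'E'
from h import *
np.set_printoptions(precision=3,suppress=True)
s=arm.observe(); print(s)
ims=[]
for n in("top","side"):
    p=arm.get_image(n); ims.append(p["frame"])
    print(n,p["T"])
    for l,z in(("rack",0),("cap_top",.063),("seat",.051),("board",0),("socket_small",.012),("socket_medium",.012),("socket_large",.012),("cup",0),("dropper",0),("jar",0)):
        for r in arm.place_of(l,p)[:5]:
            uv=np.array(r["centre"])*[640,400]; print(n,l,round(r["conf"],2),uv,at(p,uv,z))
    save(p,n+"0")
E
```

```text
pics
{'clock': 0.0, 'joints': array([-1.306,  0.435,  0.025,  1.574, -0.012,  1.134, -0.075]), 'dq': array([ 0.   , -0.001, -0.   ,  0.   , -0.001,  0.001,  0.001]), 'joint_efforts': array([ -0.   , -66.783,   0.985, -31.447,  -0.061,   0.043,   0.   ]), 'position': array([0.225, 0.583, 0.226]), 'ee_rot': array([-0.575, -3.088,  0.002]), 'force': array([-0.048,  0.159,  1.069]), 'ft_torque': array([ 0.01 , -0.003, -0.026]), 'gripper_force': 0.0, 'width': 0.9987037185927211}
top [[ 0.022 -0.989  0.148  0.372]
 [-1.    -0.022  0.004 -0.014]
 [-0.001 -0.148 -0.989  1.232]
 [ 0.     0.     0.     1.   ]]
top rack 0.75 [379.072 208.8  ] [ 0.538 -0.188  0.   ]
top cap_top 0.81 [381.184 204.68 ] [ 0.541 -0.185  0.063]
top seat 0.84 [379.392 207.68 ] [ 0.534 -0.181  0.051]
top board 0.74 [247.296 198.4  ] [0.561 0.213 0.   ]
top socket_small 0.69 [249.28 173.68] [0.635 0.209 0.012]
top socket_medium 0.69 [247.872 265.   ] [0.361 0.2   0.012]
top socket_medium 0.66 [247.808 226.52 ] [0.474 0.205 0.012]
top socket_medium 0.65 [208.704 250.8  ] [0.4   0.318 0.012]
top socket_medium 0.49 [275.07
[... 491 characters left out ...]
 ]
side cap_top 0.64 [332.48 177.6 ] [ 0.54  -0.204  0.063]
side seat 0.92 [331.52 184.8 ] [ 0.535 -0.172  0.051]
side seat 0.49 [291.392 253.4  ] [0.536 0.254 0.051]
side socket_small 0.54 [258.688 247.92 ] [0.654 0.199 0.012]
side socket_medium 0.92 [337.728 291.4  ] [0.388 0.329 0.012]
side socket_medium 0.6 [374.08 255.68] [0.328 0.149 0.012]
side socket_medium 0.59 [321.92 256.4 ] [0.468 0.191 0.012]
side socket_medium 0.54 [359.296 264.8  ] [0.359 0.202 0.012]
side socket_medium 0.16 [302.592 309.68 ] [0.453 0.418 0.012]
side socket_large 0.57 [290.816 257.68 ] [0.55  0.221 0.012]
side cup 0.87 [374.208 167.68 ] [ 0.437 -0.46   0.   ]
side jar 0.69 [303.296 311.2  ] [0.454 0.41  0.   ]
```

```bash
python3 - <<'E'
import cv2
a=cv2.imread("pics/top0.png")[110:300,150:500];b=cv2.imread("pics/side0.png")[130:330,200:460]
a=cv2.resize(a,None,fx=2.2,fy=2.2,interpolation=2)[:,:];b=cv2.resize(b,None,fx=3,fy=3,interpolation=2)
cv2.imwrite("pics/topc.png",a);cv2.imwrite("pics/sidec.png",b[:600])
E
```

```text
(no output)
```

View pics/topc.png

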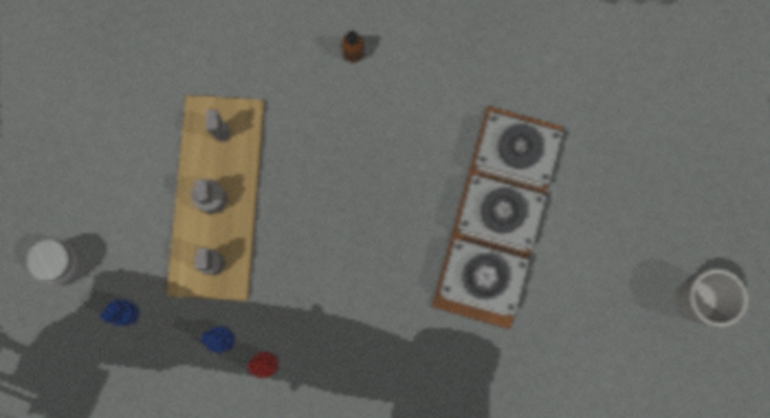

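View pics/sidec.png

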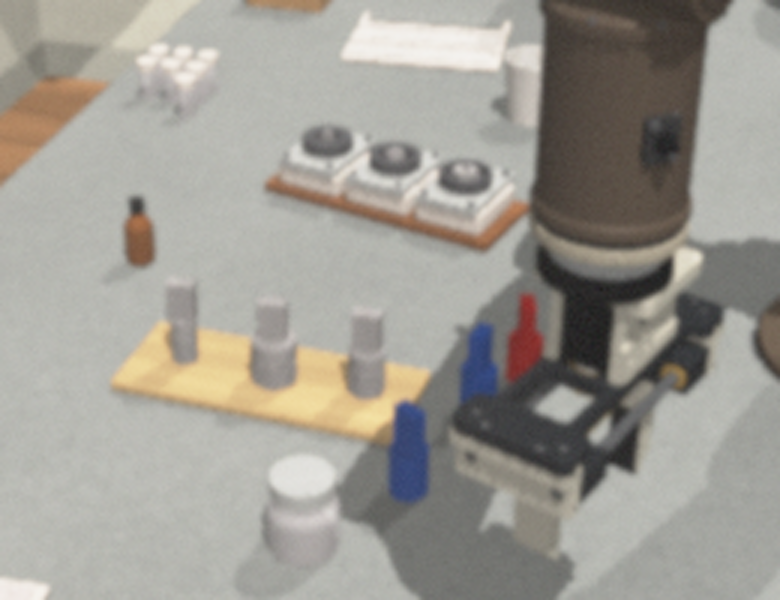

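The top crop shows the board with the small (215,122), large (208,195) and medium (207,262) sockets. The nuts on the rack look small at the far mould (520,145), medium in the middle (504,210) and large at the near one (486,275). The blue and red look-alikes are off the board. I'll check from closer with the wrist camera.

```bash
cat >> h.py <<'E'
np.set_printoptions(precision=4,suppress=True)
def go(P,yaw=None,s=None):
    "yaw: world heading of tool x (mod pi); prints turn and shifts in tool axes (cm)"
    s=s or arm.observe(); M=R.from_rotvec(s["ee_rot"]).as_matrix()
    cur=np.arctan2(M[1,0],M[0,0]); a=0
    if yaw is not None: a=-((yaw-cur+np.pi/2)%np.pi-np.pi/2)
    d=np.asarray(P)-s["position"]
    N=M@R.from_rotvec([0,0,a]).as_matrix()
    print("pos",s["position"],"yaw",cur,"turn z",a,"| shift before turn",M.T@d*100,"| after turn",N.T@d*100,"F",s["force"],"w",s["width"]*9.18,"t",s["clock"])
E
python3 - <<'E'
from h import *
s=arm.observe(); M=R.from_rotvec(s["ee_rot"]).as_matrix(); print(M)
p=arm.get_image("wrist"); T=p["T"]; print("cam in tool",M.T@(T[:3,3]-s["position"]),"\n",M.T@T[:3,:3],p["mtx"])
go([.47,.20,.25]); go([.5,-.185,.28],-.25)
E
```

```text
[[-0.9331  0.3596  0.0001]
 [ 0.3596  0.9331  0.0001]
 [-0.      0.0001 -1.    ]]
cam in tool [ 0.078  -0.0002 -0.1582] 
 [[ 0.0015 -0.9575 -0.2883]
 [ 1.      0.0013  0.0006]
 [-0.0002 -0.2883  0.9575]] [[326.1765   0.     325.036 ]
 [  0.     326.1765 202.0621]
 [  0.       0.       1.    ]]
pos [0.2247 0.5832 0.2267] yaw 2.7737059502411254 turn z 0 | shift before turn [-36.668  -26.9349  -2.3265] | after turn [-36.668  -26.9349  -2.3265] F [ 0.6186 -0.0412 -0.3188] w 9.207809857545762 t 1.15
pos [0.2247 0.5832 0.2267] yaw 2.7737059502411254 turn z -0.11788670334866769 | shift before turn [-53.3135 -61.78    -5.3263] | after turn [-45.6773 -67.6216  -5.3263] F [ 0.6186 -0.0412 -0.3188] w 9.207809857545762 t 1.15
```

>>> carry_out(
  claw=[9,9,9,9,9,9,9,9,9,9,9,9,9,9],
  delta_pos=[
    [0,0,-1.2],
    [0,0,-1.2],
    [-2.68,-3.67,0],
    [-2.68,-3.67,0],
    [-2.68,-3.67,0],
    [-2.68,-3.67,0],
    [-2.68,-3.67,0],
    [-2.68,-3.67,0],
    [-2.68,-3.67,0],
    [-2.68,-3.67,0],
    [-2.68,-3.67,0],
    [-2.68,-3.67,0],
    [0,0,0],
    [0,0,0],
  ],
  angular=[
    [0,0,-0.149],
    [0,0,-0.149],
    [0,0,0],
    [0,0,0],
    [0,0,0],
    [0,0,0],
    [0,0,0],
    [0,0,0],
    [0,0,0],
    [0,0,0],
    [0,0,0],
    [0,0,0],
    [0,0,0],
    [0,0,0],
  ],
)

```text
clock: 2.55
position: [0.4669, 0.1975, 0.2508]
ee_rot: [0.114, 3.139, 0.0]
force: [-0.4, 0.2, 0.3]
width: 0.977
gripper_force: 0.0
```

```bash
python3 - <<'E'
from h import *
p=arm.get_image("wrist"); save(p,"w1")
for l in("socket_small","socket_medium","socket_large"):
  for r in arm.place_of(l,p)[:4]:
    uv=np.array(r["centre"])*[640,400]; print(l,round(r["conf"],2),uv,at(p,uv,.012))
go([.54,-.185,.25],-.25)
E
```

```text
socket_medium 0.89 [422.592 101.8  ] [0.3949 0.3165 0.012 ]
socket_medium 0.86 [330.368 165.32 ] [0.4618 0.2045 0.012 ]
socket_medium 0.8 [314.816  83.28 ] [0.3658 0.193  0.012 ]
socket_medium 0.79 [262.528  56.72 ] [0.3337 0.1368 0.012 ]
socket_large 0.68 [340.288 234.08 ] [0.5535 0.2114 0.012 ]
pos [0.4658 0.1998 0.2507] yaw 3.074203491036035 turn z 0.18261083744624207 | shift before turn [ -9.9993 -37.8945   0.0499] | after turn [-16.7146 -35.4486   0.0499] F [-0.325  -0.5926 -0.3054] w 8.984568463494421 t 2.75
```

View pics/w1.png

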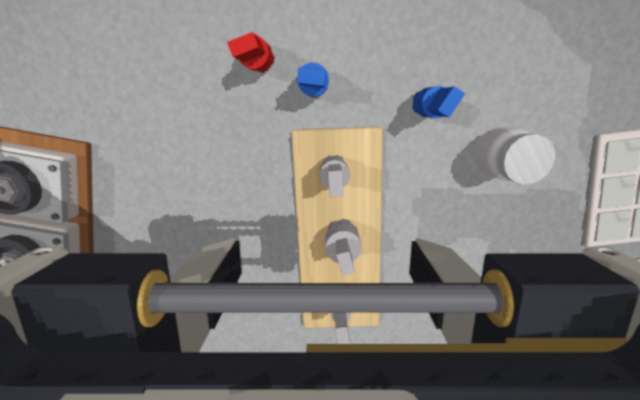

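The wrist view shows the medium socket at (335,175) and the large at (345,240). The tang of each is turned slightly. I'll measure the tang's top face.

```bash
python3 - <<'E'
from h import *
a=cv2.imread("pics/w1.png")[145:280,290:390]
cv2.imwrite("pics/w1c.png",cv2.resize(a,None,fx=4.4,fy=4.4,interpolation=2))
E
```

```text
(no output)
```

View pics/w1c.png

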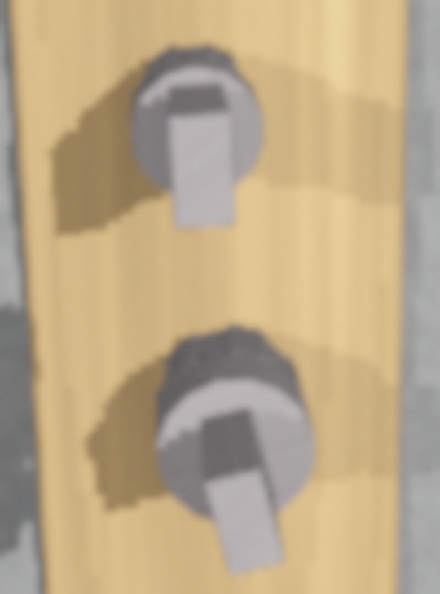

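The medium tang's top face has crop corners at about (170,115), (231,111), (236,227) and (176,227). The large one is turned about 15 degrees.

```bash
python3 - <<'E'
from h import *
p=arm.get_image("wrist")
for c in ([(170,115),(231,111),(236,227),(176,227)],[(204,482),(265,470),(286,562),(232,574)]):
  W=np.array([at(p,(np.array(q)+.5)/4.4-.5+[290,145],.097)[:2] for q in c]); m=W.mean(0)
  e=(W[2]-W[1]+W[3]-W[0])/2; f=(W[1]-W[0]+W[2]-W[3])/2
  print(m,"len",np.linalg.norm(e),np.linalg.norm(f),"yaw",np.arctan2(e[1],e[0]),np.arctan2(f[1],f[0])-np.pi/2)
go([*m,.25])
E
```

```text
[0.4631 0.2107] len 0.026148974696971215 0.013500170947843152 yaw -0.009288513329094004 -0.032828353009581646
[0.5506 0.2162] len 0.025302064613346272 0.01413022887570145 yaw 0.18747621081772584 0.16199306639893507
pos [0.4658 0.1997 0.2507] yaw 3.074188418937589 turn z 0 | shift before turn [-8.3447  2.2178  0.0686] | after turn [-8.3447  2.2178  0.0686] F [-0.0428 -0.0812 -0.5746] w 9.00110295297219 t 2.8
```

>>> carry_out(
  claw=[9,9,9,9,9,9,9,9,9,9,9,9],
  delta_pos=[
    [0,0,0],
    [0,0,0],
    [-1.85,-3.94,0.6],
    [-1.85,-3.94,0.6],
    [-1.85,-3.94,0.6],
    [-1.85,-3.94,0.6],
    [-1.85,-3.94,0.6],
    [-1.85,-3.94,0.6],
    [-1.85,-3.94,0.6],
    [-1.85,-3.94,0.6],
    [-1.85,-3.94,0.6],
    [0,0,0],
  ],
  angular=[
    [0,0,0.09],
    [0,0,0.09],
    [0,0,0],
    [0,0,0],
    [0,0,0],
    [0,0,0],
    [0,0,0],
    [0,0,0],
    [0,0,0],
    [0,0,0],
    [0,0,0],
    [0,0,0],
  ],
)

```text
clock: 4.0
position: [0.5397, -0.1925, 0.1961]
ee_rot: [-0.402, -3.116, 0.006]
force: [-0.3, 0.3, 1.1]
width: 0.979
gripper_force: 0.0
```

```bash
python3 - <<'E'
from h import *
p=arm.get_image("wrist"); save(p,"w2")
for l,z in(("cap_top",.063),("seat",.051),("rack",0)):
  for r in arm.place_of(l,p)[:4]:
    uv=np.array(r["centre"])*[640,400]; print(l,round(r["conf"],2),uv,at(p,uv,z))
go([.54,-.185,.2])
a=p["frame"][60:320,200:440,::-1]
cv2.imwrite("pics/w2c.png",cv2.resize(a,None,fx=2.3,fy=2.3,interpolation=2))
E
```

```text
pos [ 0.5404 -0.1845  0.1966] yaw 2.8940342813467756 turn z 0 | shift before turn [ 0.0249 -0.0625 -0.3376] | after turn [ 0.0249 -0.0625 -0.3376] F [ 0.1909  0.0875 -0.1161] w 8.994727968138749 t 4.2
```

View pics/w2c.png

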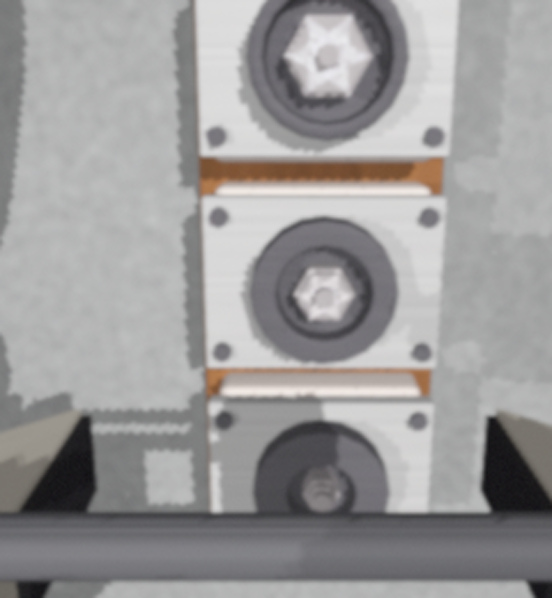

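The middle cap's recess is about 94 px against 147 px for the cap, a ratio of 0.64, i.e. 38.5 mm. So the middle nut is the 21 mm one and needs the medium socket. Next I'll fit its centre by edge matching.

```bash
cat >> h.py <<'E'
from scipy.optimize import minimize
def capfit(p,c0):
    g=cv2.GaussianBlur(cv2.cvtColor(p["frame"],cv2.COLOR_RGB2GRAY).astype(np.float32),(0,0),1.0)
    t=np.linspace(0,2*np.pi,180,endpoint=False)
    def smp(c,r,z):
        q=np.array([px(p,[c[0]+r*np.cos(a),c[1]+r*np.sin(a),z]) for a in t],np.float32)
        return cv2.remap(g,q[:,:1],q[:,1:],cv2.INTER_LINEAR)[:,0]
    def f(c):
        d=np.minimum(smp(c,.0315,.063)-smp(c,.0285,.063),30)
        e=np.minimum(smp(c,.0207,.063)-smp(c,.018,.063),25)
        return -(d.mean()+e.mean())
    G=[(f(np.array(c0)+[i,j]),i,j) for i in np.arange(-.008,.0081,.002) for j in np.arange(-.008,.0081,.002)]
    b=min(G); r=minimize(f,np.array(c0)+b[1:],method="Nelder-Mead",options=dict(initial_simplex=np.array(c0)+b[1:]+np.array([[0,0],[.001,0],[0,.001]])))
    return r.x,r.fun
E
python3 - <<'E'
from h import *
p=arm.get_image("wrist")
o=lambda q:(np.array(q)+.5)/2.3-.5+[200,60]
c=at(p,o((324.5,291)),.063); print(c, "stud",at(p,o((325,297)),.069))
print(capfit(p,c[:2]))
B=[at(p,o(q),.05)[:2] for q in((218,217),(429,217),(421,352),(223,352))]
e=(B[2]+B[3]-B[0]-B[1]);print(B,np.arctan2(e[1],e[0]),"stud other", np.mean(B,0))
c3=at(p,o((328,63)),.063);print(c3,c3-c,np.arctan2(*(c-c3)[[1,0]]))
for n in ("top","side"):
  q=arm.get_image(n); print(n,capfit(q,c[:2]))
go([.4631,.2107,.2],-.02)
E
```

```text
[ 0.5387 -0.1689  0.063 ] stud [ 0.5396 -0.1692  0.069 ]
(array([ 0.5386, -0.1789]), np.float64(-51.54310607910156))
[array([ 0.5013, -0.2039]), array([ 0.5222, -0.1208]), array([ 0.5782, -0.1351]), array([ 0.5575, -0.2174])] -0.24369551993055916 stud other [ 0.5398 -0.1693]
[ 0.4551 -0.1478  0.063 ] [-0.0836  0.0211  0.    ] -0.24711337299706795
top (array([ 0.5394, -0.1749]), np.float64(-4.637458801269531))
side (array([ 0.5316, -0.1473]), np.float64(-17.736989974975586))
pos [ 0.5404 -0.1846  0.1969] yaw 2.8942881691243127 turn z -0.22730448446548035 | shift before turn [17.1731 36.4332 -0.2852] | after turn [ 8.5211 39.366  -0.2852] F [-0.3313 -1.3161 -1.17  ] w 8.980341670168773 t 4.35
```

>>> carry_out(
  claw=[6,6,6,6,6,6,6,6,6,6,6,6,6,6,6],
  delta_pos=[
    [0,0,0],
    [0,0,0],
    [0.9,4.2,0],
    [0.9,4.2,0],
    [0.9,4.2,0],
    [0.9,4.2,0],
    [0.9,4.2,0],
    [0.9,4.2,0],
    [0.9,4.2,0],
    [0.9,4.2,0],
    [0.8,3.4,0],
    [0.4,2,0],
    [0,0,0],
    [0,0,0],
    [0,0,0],
  ],
  angular=[
    [0,0,-0.114],
    [0,0,-0.114],
    [0,0,0],
    [0,0,0],
    [0,0,0],
    [0,0,0],
    [0,0,0],
    [0,0,0],
    [0,0,0],
    [0,0,0],
    [0,0,0],
    [0,0,0],
    [0,0,0],
    [0,0,0],
    [0,0,0],
  ],
)

```text
clock: 5.85
position: [0.4648, 0.2044, 0.1969]
ee_rot: [0.036, 3.141, -0.001]
force: [0.3, 0.7, -0.1]
width: 0.654
gripper_force: 0.0
```

```bash
python3 - <<'E'
from h import *
p=arm.get_image("wrist"); save(p,"w3")
for l,z in(("socket_medium",.012),):
  for r in arm.place_of(l,p)[:4]:
    uv=np.array(r["centre"])*[640,400]; print(l,round(r["conf"],2),uv,at(p,uv,z))
go([.464,.207,.1])
u=px(p,[.464,.207,.097]).astype(int); print(u,p["T"]); np.savez("w3",T=p["T"],mtx=p["mtx"],u=u)
a=p["frame"][u[1]-70:u[1]+60,u[0]-70:u[0]+70,::-1]
cv2.imwrite("pics/w3c.png",cv2.resize(a,None,fx=4,fy=4,interpolation=2))
E
```

```text
socket_medium 0.98 [252.8   47.12] [0.3331 0.1377 0.012 ]
socket_medium 0.91 [328.192 176.32 ] [0.4613 0.2077 0.012 ]
socket_medium 0.85 [436.992 111.68 ] [0.3968 0.3192 0.012 ]
socket_medium 0.56 [313.6   80.72] [0.3647 0.1951 0.012 ]
pos [0.4649 0.2042 0.1968] yaw 3.1178751598627064 turn z 0 | shift before turn [0.0994 0.2833 9.6832] | after turn [0.0994 0.2833 9.6832] F [ 0.9492  0.1085 -0.3945] w 6.0072876892493765 t 5.95
[328 201] [[ 0.0214  0.9572  0.2886  0.3867]
 [ 0.9998 -0.0204 -0.0064  0.206 ]
 [-0.0003  0.2886 -0.9574  0.355 ]
 [ 0.      0.      0.      1.    ]]
```

View pics/w3c.png

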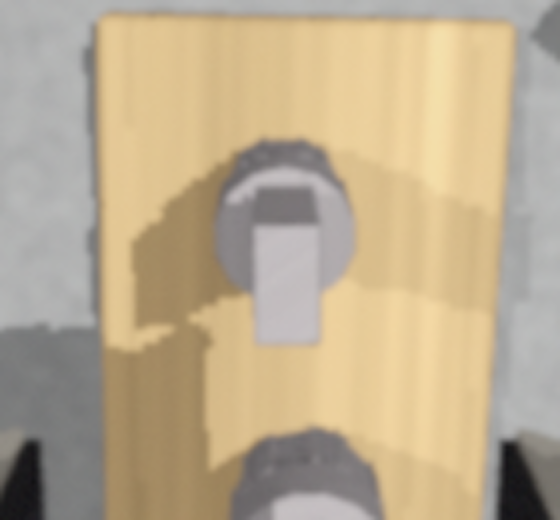

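Tang corners in the crop are about (252,225), (319,224), (321,345) and (255,345). That puts its centre near (0.465, 0.208), in line with the tool, so I'll grasp.

>>> carry_out(
  claw=[6,6,6,6,6,6,1,1,1,1,1,1,1],
  delta_pos=[
    [0,0.33,3],
    [0,0,3.5],
    [0,0,3.5],
    [0,0,2.4],
    [0,0,1],
    [0,0,0],
    [0,0,0],
    [0,0,0],
    [0,0,0],
    [0,0,0],
    [0,0,0],
    [0,0,0],
    [0,0,0],
  ],
  angular=[
    [0,0,0],
    [0,0,0],
    [0,0,0],
    [0,0,0],
    [0,0,0],
    [0,0,0],
    [0,0,0],
    [0,0,0],
    [0,0,0],
    [0,0,0],
    [0,0,0],
    [0,0,0],
    [0,0,0],
  ],
  force=40,
)

```text
clock: 7.25
position: [0.4647, 0.2086, 0.0628]
ee_rot: [0.034, 3.141, -0.0]
force: [0.6, -0.1, 0.5]
width: 0.146
gripper_force: 40.0
```

```bash
python3 - <<'E'
from h import *
go([.465,.2075,.18]); print(arm.observe()["gripper_force"])
E
```

```text
pos [0.4647 0.2086 0.0628] yaw 3.1197585135700305 turn z 0 | shift before turn [ -0.0311  -0.1144 -11.7249] | after turn [ -0.0311  -0.1144 -11.7249] F [ 0.5978 -0.1303  0.4675] w 1.3357430004625597 t 7.25
39.998817443847656
```

>>> carry_out(
  claw=[1,1,1,1,1,1,1,1,1,1,1,1,1,1,1,1,1,1],
  delta_pos=[
    [0,0,-2],
    [0,0,-4],
    [0,0,-4],
    [0,0,-1.7],
    [-0.8,-1.8,0],
    [-1.7,-3.6,0],
    [-1.9,-4.1,0],
    [-1.9,-4.1,0],
    [-1.9,-4.1,0],
    [-1.9,-4.1,0],
    [-1.9,-4.1,0],
    [-1.9,-4.0,0],
    [-1.66,-3.4,0],
    [-0.8,-1.66,0],
    [-0.3,-0.8,0],
    [0,0,0],
    [0,0,0],
    [0,0,0],
  ],
  angular=[
    [0,0,0],
    [0,0,0],
    [0,0,0.11],
    [0,0,0.115],
    [0,0,0],
    [0,0,0],
    [0,0,0],
    [0,0,0],
    [0,0,0],
    [0,0,0],
    [0,0,0],
    [0,0,0],
    [0,0,0],
    [0,0,0],
    [0,0,0],
    [0,0,0],
    [0,0,0],
    [0,0,0],
  ],
)

```text
clock: 9.05
position: [0.5389, -0.1769, 0.1796]
ee_rot: [-0.383, -3.118, -0.002]
force: [0.7, -1.1, -3.2]
width: 0.153
gripper_force: 40.0
```

```bash
python3 - <<'E'
from h import *
d=np.load("w3.npz"); q=dict(T=d["T"],mtx=d["mtx"])
W=np.array([at(q,(np.array(c)+.5)/4-.5+d["u"]-70,.097)[:2] for c in((252,225),(319,224),(321,345),(255,345))]);print(W,W.mean(0))
p=arm.get_image("wrist"); save(p,"w4")
print(capfit(p,(.5386,-.1789)))
go([.5386,-.1789,.13])
cv2.imwrite("pics/w4c.png",cv2.resize(p["frame"][40:300,200:440,::-1],None,fx=2.3,fy=2.3,interpolation=2))
E
```

```text
[[0.4514 0.201 ]
 [0.4515 0.2146]
 [0.4776 0.2148]
 [0.4773 0.201 ]] [0.4645 0.2078]
(array([ 0.5377, -0.1787]), np.float64(-36.40571975708008))
pos [ 0.5389 -0.1771  0.1797] yaw 2.896958659312211 turn z 0 | shift before turn [-0.0121 -0.1899  4.9699] | after turn [-0.0121 -0.1899  4.9699] F [ 0.8001 -0.3504 -2.0118] w 1.3711576516190855 t 9.1
```

View pics/w4c.png

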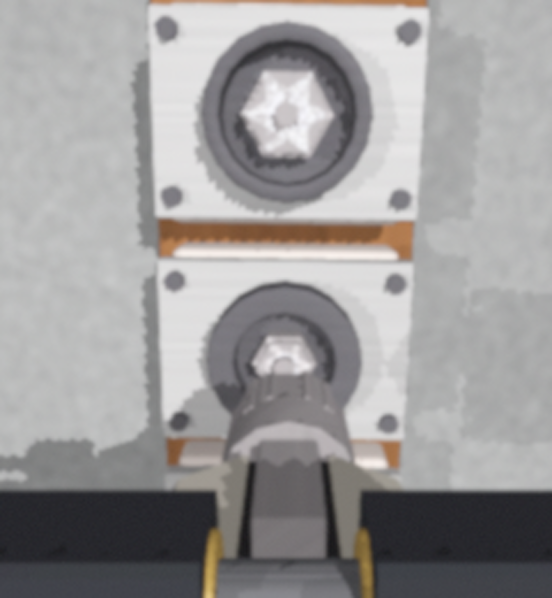

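The image shows the socket hanging straight above the middle nut. The nut at column 285 is about 1 mm to the tool's -y side of the socket at column 288, which agrees with the fit. I'll correct that and lower.

>>> carry_out(
  claw=[1,1,1,1,1,1,1],
  delta_pos=[
    [0,-0.16,2],
    [0,0,2.5],
    [0,0,1.2],
    [0,0,0.4],
    [0,0,0],
    [0,0,0],
    [0,0,0],
  ],
  angular=[
    [0,0,0],
    [0,0,0],
    [0,0,0],
    [0,0,0],
    [0,0,0],
    [0,0,0],
    [0,0,0],
  ],
)

```text
clock: 9.8
position: [0.5391, -0.1805, 0.1197]
ee_rot: [0.387, 3.116, -0.0]
force: [0.3, -0.4, -1.4]
width: 0.151
gripper_force: 40.0
```

>>> carry_out(
  claw=[1,1,1,1,1],
  delta_pos=[
    [0,0,0.2],
    [0,0,0.2],
    [0,0,0.2],
    [0,0,0],
    [0,0,0],
  ],
  angular=[
    [0,0,0],
    [0,0,0],
    [0,0,0],
    [0,0,0],
    [0,0,0],
  ],
)

```text
clock: 10.3
position: [0.5386, -0.1802, 0.1126]
ee_rot: [-0.387, -3.118, -0.0]
force: [-0.3, -0.2, -1.3]
width: 0.145
gripper_force: 40.0
```

No contact force, and the mouth is already below the nut's top. Continuing.

>>> carry_out(
  claw=[1,1,1,1,1],
  delta_pos=[
    [0,0,0.2],
    [0,0,0.2],
    [0,0,0.2],
    [0,0,0],
    [0,0,0],
  ],
  angular=[
    [0,0,0],
    [0,0,0],
    [0,0,0],
    [0,0,0],
    [0,0,0],
  ],
)

```text
clock: 10.8
position: [0.5387, -0.1801, 0.1066]
ee_rot: [0.386, 3.118, 0.0]
force: [1.8, 1.0, -4.0]
width: 0.151
gripper_force: 40.0
```

>>> carry_out(
  claw=[1,1,1,1,1,1],
  delta_pos=[
    [0,0,0.2],
    [0,0,0.15],
    [0,0,0.1],
    [0,0,0.1],
    [0,0,0],
    [0,0,0],
  ],
  angular=[
    [0,0,0],
    [0,0,0],
    [0,0,0],
    [0,0,0],
    [0,0,0],
    [0,0,0],
  ],
)

```text
clock: 11.4
position: [0.5388, -0.1802, 0.1018]
ee_rot: [0.387, 3.117, 0.001]
force: [0.9, 3.7, 5.1]
width: 0.147
gripper_force: 40.0
```

```bash
python3 - <<'E'
from h import *
go([.5386,-.18,.1018]); s=arm.observe(); print(s["ft_torque"],s["ee_rot"])
p=arm.get_image("side"); save(p,"s5")
u=px(p,[.539,-.18,.09]).astype(int)
cv2.imwrite("pics/s5c.png",cv2.resize(p["frame"][110:310,230:410,::-1],None,fx=3,fy=3,interpolation=2))
E
```

```text
pos [ 0.5388 -0.1802  0.1018] yaw 2.894821889396953 turn z 0 | shift before turn [ 0.0294  0.0157 -0.0016] | after turn [ 0.0294  0.0157 -0.0016] F [0.8669 3.7495 5.0926] w 1.3531782107584656 t 11.4
[ 0.8357 -0.1516  0.0232] [0.3865 3.1169 0.0006]
```

View pics/s5c.png

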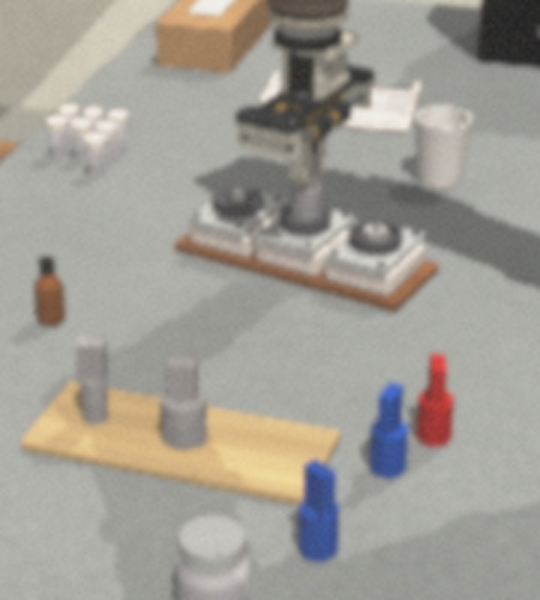

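The side view shows the socket sunk in the middle cap and the other two still standing on the board. A 3.7 N side force shows it bears a little on the -y side, so I'll ease it +0.8 mm in y and press slightly to confirm it is home.

>>> carry_out(
  claw=[1,1,1,1,1],
  delta_pos=[
    [0,0.08,0],
    [0,0,0.05],
    [0,0,0.05],
    [0,0,0],
    [0,0,0],
  ],
  angular=[
    [0,0,0],
    [0,0,0],
    [0,0,0],
    [0,0,0],
    [0,0,0],
  ],
)

```text
clock: 11.95
position: [0.539, -0.1802, 0.1017]
ee_rot: [0.387, 3.116, -0.0]
force: [-2.8, 2.7, 17.1]
width: 0.151
gripper_force: 40.0
```

The z force rose to 17 N without any descent, and the height is exactly that of the floor (mouth at 51 mm), so the socket is home.

```bash
python3 - <<'E'
from h import *
go([.539,-.18,.1018]); print(arm.sign_off())
E
```

```text
pos [ 0.539  -0.1802  0.1017] yaw 2.8942065902510468 turn z 0 | shift before turn [ 0.0007  0.0198 -0.0079] | after turn [ 0.0007  0.0198 -0.0079] F [-2.8454  2.6672 17.1445] w 1.384195499470703 t 11.95
the job is handed in; nothing more can be done
None
```

The medium socket fits the middle nut: it is held in the gripper, upright and fully home, with the other two sockets still standing on the board; the cup, dropper bottle and jar were not touched, and the job is handed in at 11.95 s.

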